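# Contact-test a phono jack in the lever fixture

## Robot

A 6-joint arm with a two-finger parallel gripper is mounted at the origin on the work surface. World frame = base frame: x ahead of the robot, y to its left, z up, the work surface at z = 0. Lengths are in m, angles in degrees, forces in N, time in s.
With the tool pointing down it reaches from about 0.325 to 0.775 m from the base axis. Payload 5.5 kg.
Tool frame: the origin (TCP) lies at the centre of the arm's flange, where the gripper is bolted on; the fingertips stand 182 mm ahead of it and the grasp point (between the pads) lies 163 mm ahead of it; z points along the fingers, y is the line along which they close (so a half turn about z gives the same grasp; the last joint's range is limited). The gripper opens to 88 mm and grips with 3 to 60 N. Pads are 20 mm wide; open, the fingers measure 115 mm over their backs; the gripper's body (75 mm by 178 mm) begins 61 mm behind the grasp point.
Start: joints at [-69.311, 5.22, 70.514, -0, 104.267, -3.249], TCP at [0.243, -0.548, 0.405] pointing down, gripper open.
Joint ranges: [-164.24, 164.24], [-49.07, 125.15], [9.68, 141.18], [-86.29, 266.29], [3.28, 154.24], [-151.56, 151.56]. Speed limits (degrees/s): [147.25, 147.25, 172.46, 180, 180, 180].

## Interface

Orientations are given as [roll, pitch, yaw] about the fixed x, y, z axes, in that order (R = Rz(yaw) Ry(pitch) Rx(roll)).
In Python, from station import r gives the robot as it stands. The module is installed in compiled form; this text tells all that it offers. Calls block until the motion is done:
- r.reach(position, orientation): joint-space move of the TCP to a pose.
- r.servo_line(position, rotation=None, speed=0.15): straight line of the TCP; rotation=None keeps the orientation; speed is the mean speed in m/s.
- r.move_joints(angles): joint-space move.
- r.let_go() and r.grab(squeeze=None): open the fingers fully, or close them until they stop; squeeze is the grip in N (None keeps the last).
- r.wait(seconds).
- r.inverse_kinematics(position, orientation): joint angles nearest the present ones, or None.
- r.sense(): the state.
- r.snapshot(name): name is "side" or "top" or "wrist"; returns a dict with "frame" (420x560x3 uint8, red, green, blue), "fx", "fy", "cx", "cy" (pixels), "R" (3x3) and "t" (3): a world point X has camera coordinates R X + t. Camera axes: x right, y down, z forward; pixel columns grow to the right and rows downward; lengths in m; the calibration is good to about 2 mm. A picture is of the moment at which its call begins. There is no depth.
A pose or a line that the arm cannot do raises r.IKError and nothing moves.
- r.hand_in(): hands the job in; it is judged then, once.
The state is a dict: "clock": time; "joints": joint angles; "joint_vel": joint speeds; "joint_torque": joint torques, N m; "tcp_pos": TCP position; "orientation": TCP orientation; "contact_force": force on the tool from outside, world axes, zero at the start; "torque": the same for the moment, N m; "opening": finger opening in m; "gripper_force": force on a finger pad.
Only numpy, scipy, OpenCV 4.12 (cv2) and the standard library are available. Lean on these libraries where they do the work, as an engineer would, in place of code of your own. Each camera call takes 0.05 s, during which the arm holds its last target. There are 200 camera calls.

## Task

Take the single phono jack standing on the mat and lower it into the nest of the test fixture, its barrel facing the contact plunger and the lever still locked by its safety catch, and let go of it. Then flip the catch right over to its open side, pull the lever back to its stop so that the plunger presses on the jack, and finish while still holding the lever there: it springs back if released. Leave the tub, the bottle and the screwdriver where they are.

Things in the scene. Friction and masses are not known exactly. Their poses are not given: they have to be found in the camera images.
- jack_center (a point): Centre of the loose phono jack: black moulded block 24 (x) by 36 (y) by 44 mm (z), about 70 g, standing on the bench; this point is 22 mm above its underside. A brass barrel 13 mm thick and 22 mm long sticks out of its -x face, axis 24 mm above the underside; thin tail on +x. Grip over the 36 mm width. The only jack standing alone: those in the divided tray are fixed dressing.
- jack_tip (a point): Centre of the free end of the jack's barrel: 34 mm from jack_center along the jack's -x and 2 mm above it.
- jack: The same jack; origin at the middle of the underside of its block, z up, barrel towards its -x.
- fixture: Lever test fixture fixed to the bench: aluminium base 250 x 110 x 12 mm with, from -x to +x, the lever between two side plates (tops 118 mm above the bench), the plunger in its bearing (top 66 mm) and the white nest. Origin on the bench, z up; the lever is on its -x side, roughly towards the robot, the nest on its +x side. Place and yaw change.
- nest (a point): Middle of the nest's floor, 18 mm above the bench, fixture axes. The jack stands here, barrel to -x (to the plunger). Pocket 42 mm wide in y (3 mm play a side) between guides 8 mm high with sloped lead-in, out to y = 27 mm; in x from a 5 mm lip at -16 mm to a two-pronged backstop at +16 mm, 34 mm high, prongs at |y| = 7 to 19 mm (4 mm play each way). The plunger pushes the jack to the backstop.
- contact: Round brass contact on the plunger's end, 22 mm diameter, sprung (1.5 N per mm, 8 mm travel); origin at the middle of its flat face, 42 mm above the bench, at fixture x = -8 mm at rest. The lever moves it up to 28 mm towards +x; it meets the barrel of a jack against the backstop at a lever value of about 0.79.
- lever (a joint): Lever angle in rad: 0 at rest (leaning 0.2 past vertical towards the nest), grows to 1.0 at its stop as the grip is pulled towards the fixture's -x and down. Spring return: about 2 N at the grip at the start, 8 N at the stop. With the catch on it moves about 0.05 only.
- lever_pivot (a point): Lever pivot, 76 mm above the bench, in the fixture's mid-plane; the lever turns about the fixture's y axis through it. At lever value v the middle of the grip lies 130*sin(v - 0.2) mm towards the fixture's -x, 38 mm towards its +y and 130*cos(v - 0.2) mm above it.
- lever_handle: The lever's black round grip, 22 mm diameter, 60 mm long, lying along the fixture's y and sticking out to +y from the top of the 12 mm lever shaft; origin at the middle of the grip, 203 mm above the bench at rest, 167 mm at the stop. Can be pinched from above with the fingers closing along the fixture's x (one before, one behind it); it turns between them as it swings.
- catch (a joint): Safety catch angle in rad: 0 locked, its dark flat bar lying level across the -x side of the lever's shaft; grows as the pin end is lifted and swung over the top to the fixture's +y side, up to 2.8, fully open. Light (0.6 N at the pin); past 1.8 it falls to the open stop by itself, before 1.3 it falls shut.
- catch_pin (a point): Middle of the catch's grip pin: round bar 14 mm diameter, 53 mm long, at the free end of the catch bar and pointing to the fixture's -x, with about 26 mm of pin either side of this point. Locked, it lies 125 mm above the bench, 80 mm to the -y side of the fixture's mid-plane. Can be pinched from above, fingers closing along the fixture's y; it turns between them.
- catch_hinge (a point): Point on the catch's hinge line, which runs along the fixture's x, 125 mm above the bench. At catch value v, catch_pin lies 108*cos(v) mm towards the fixture's -y and 108*sin(v) mm above this point.
- tub: Bystander: blue tub of white caps, 142 (x, over its rims) by 100 (y) by 60 mm, origin under its middle. It and the jack stand on opposite sides of the fixture, either way round. Leave alone.
- bottle: Bystander: white bottle, 54 mm diameter, 130 mm high, origin under its middle. Leave alone.
- screwdriver: Bystander: screwdriver lying on the bench, 190 mm long. Leave alone.
Things that resemble listed ones, but are neither listed nor needed, are in the scene too. Of the things shaped like the jack, the black one is meant.

How it is judged:
By the outcome, as a careful person would: the job done as asked, in the order asked, and still so for the second after the job is handed in, while the arm keeps its last pose, push and grip.
It also fails if it takes over 72 s, if anything falls off the work surface, if the arm or the gripper's body presses on something with over 40 N, if the wrist force passes 120 N, or if a joint passes its speed limit or range.

## Working session

There is one attempt and no reset: what is moved stays moved. The work goes in short steps, each a Python script; the robot and the scene stay as the last script left them, time stands still between calls to the robot, and variables do not carry over. Pictures are saved under pics/ and viewed, at most 11 in all, crops included, and the job is handed in when it is done.

```bash
mkdir -p pics; python3 - <<'E'
from station import r
import cv2,pickle
s=r.sense();print(s['clock'],s['tcp_pos'],s['orientation'],s['opening'])
for n in("top","side"):
    d=r.snapshot(n);pickle.dump(d,open(f'{n}0.pkl','wb'))
    cv2.imwrite(f'pics/{n}0.png',cv2.resize(d['frame'][...,::-1],(800,600),interpolation=cv2.INTER_CUBIC))
    print(n,d['fx'],d['fy'],d['cx'],d['cy'],d['R'],d['t'])
E
```

```text
0.0 [ 0.24345019 -0.54845813  0.40350862] [-1.79888871e+02 -6.77359103e-03  2.39344221e+01] 0.08765197957354218
top 529.6800976339784 529.6800976339784 281.45255972953566 210.96355474291815 [[ 5.07740582e-02 -9.98710057e-01  4.65781999e-04]
 [-9.68451442e-01 -4.93496434e-02 -2.44267101e-01]
 [ 2.43974996e-01  1.19513447e-02 -9.69707877e-01]] [-0.0350576   0.594415    1.31280245]
side 419.7909848108876 419.7909848108876 281.9017869136718 216.89653593608688 [[ 0.96709388 -0.25440675 -0.00257487]
 [-0.16969195 -0.63745502 -0.75156885]
 [ 0.18956282  0.72727458 -0.65964962]] [-0.55223186  0.20501226  1.03167004]
```

View pics/top0.png

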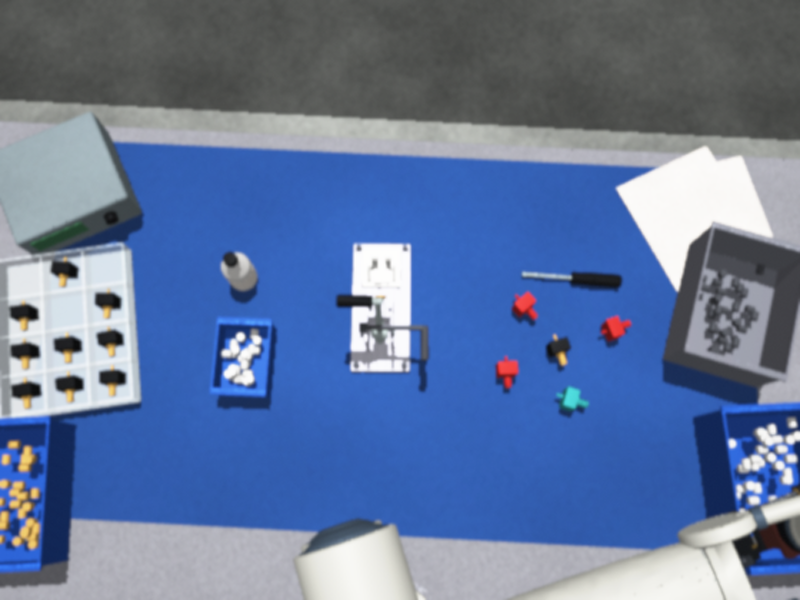

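View pics/side0.png

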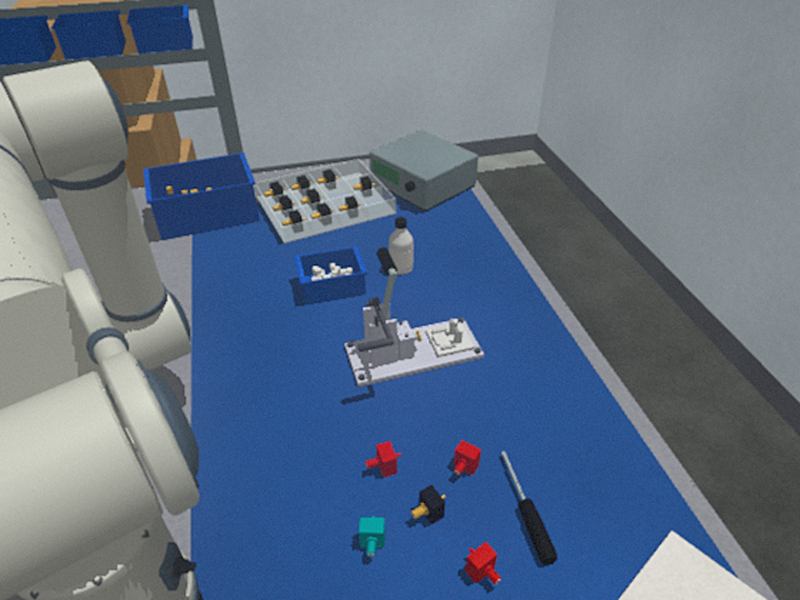

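The top view shows the black jack at about (559,347) with its barrel pointing down and slightly right. The fixture base spans (352–411, 243–372) at near-zero yaw, with the grip at (355,300) and the catch pin at (425,343). The side view agrees: jack at (430,505), fixture at (415,350).

```bash
cat > h.py <<'E'
import numpy as np,cv2,pickle
from station import r
def ray(d,u,v):
    c=-d['R'].T@d['t']; k=d['R'].T@np.array([(u-d['cx'])/d['fx'],(v-d['cy'])/d['fy'],1]); return c,k
def onz(d,uv,z):
    c,k=ray(d,*uv); return c+k*(z-c[2])/k[2]
def proj(d,X):
    p=d['R']@np.asarray(X)+d['t']; return np.array([d['cx']+d['fx']*p[0]/p[2],d['cy']+d['fy']*p[1]/p[2]])
def two(d1,a,d2,b):
    (c,k),(e,m)=ray(d1,*a),ray(d2,*b)
    s=np.linalg.lstsq(np.c_[k,-m],e-c,rcond=None)[0]; p,q=c+k*s[0],e+m*s[1]
    return (p+q)/2,np.linalg.norm(p-q)
def blobs(m,amin=5):
    n,l,st,ce=cv2.connectedComponentsWithStats(m.astype(np.uint8))
    return [(st[i],ce[i],l==i) for i in range(1,n) if st[i,4]>=amin]
def hsv(d): return [c.astype(int) for c in cv2.split(cv2.cvtColor(d['frame'],cv2.COLOR_RGB2HSV))]
def roi(m,x0,x1,y0,y1):
    o=np.zeros_like(m);o[y0:y1,x0:x1]=m[y0:y1,x0:x1];return o
def snap(n,tag):
    d=r.snapshot(n);pickle.dump(d,open(tag+'.pkl','wb'));return d
E
python3 - <<'E'
from h import *
t=pickle.load(open('top0.pkl','rb'));s=pickle.load(open('side0.pkl','rb'))
H,S,V=hsv(t)
# fixture base
m=roi((S<70)&(V>120),235,300,160,270)
b=max(blobs(m),key=lambda x:x[0][4]); ys,xs=np.nonzero(b[2])
rc=cv2.minAreaRect(np.c_[xs,ys].astype(np.float32)); print('base',b[0],rc)
P=np.array([onz(t,p,.012) for p in cv2.boxPoints(rc)]);print(P.round(4),P.mean(0))
for a in range(4):print(np.linalg.norm(P[a]-P[a-1]))
# jack
for n,d,R in(('top',t,(375,410,225,265)),('side',s,(280,320,335,370))):
    H,S,V=hsv(d)
    for nm,mm in(('black',(V<60)),('brass',(H>10)&(H<32)&(S>90)&(V>90))):
        for q in blobs(roi(mm,*R),4):
            print(n,nm,q[0],q[1], onz(d,q[1],.044 if nm=='black' else .024).round(4))
# grip, pin in top
H,S,V=hsv(t)
for q in blobs(roi(V<60,230,305,195,275),8):print('dark',q[0],q[1])
c=t['frame'][160:270,225:310,::-1];j=t['frame'][215:275,370:420,::-1]
a=cv2.resize(c,None,fx=5,fy=5,interpolation=cv2.INTER_CUBIC);e=cv2.resize(j,None,fx=7,fy=7,interpolation=cv2.INTER_CUBIC)
o=np.zeros((600,800,3),np.uint8);o[:550,:425]=a;o[:420,430:780]=e;cv2.imwrite('pics/crop.png',o)
E
```

```text
base [ 245  171   44   90 3439] ((266.5, 215.5), (43.0, 89.0), 0.0)
[[ 0.4709  0.0865  0.012 ]
 [ 0.7206  0.1034  0.012 ]
 [ 0.7268 -0.0164  0.012 ]
 [ 0.4767 -0.0284  0.012 ]] [0.59875377 0.03626191 0.012     ]
0.11504099079982222
0.2503364951295055
0.12000433544090626
0.25031258373459647
top black [383 238  15  12 111] [389.40540541 243.0990991 ] [ 0.5302 -0.293   0.044 ]
top brass [390 246   6   9  41] [392.73170732 249.90243902] [ 0.5161 -0.3058  0.024 ]
side black [294 340  17  26 283] [302.56537102 352.50530035] [ 0.5327 -0.3152  0.044 ]
side brass [309 346   3   3   6] [309.83333333 347.16666667] [ 0.5556 -0.2957  0.024 ]
side brass [288 352  12  11  75] [293.61333333 357.14666667] [ 0.5153 -0.3095  0.024 ]
dark [237 208  23   6 136] [247.83823529 210.52941176]
dark [253 228   6   3  13] [254.84615385 228.92307692]
```

View pics/crop.png

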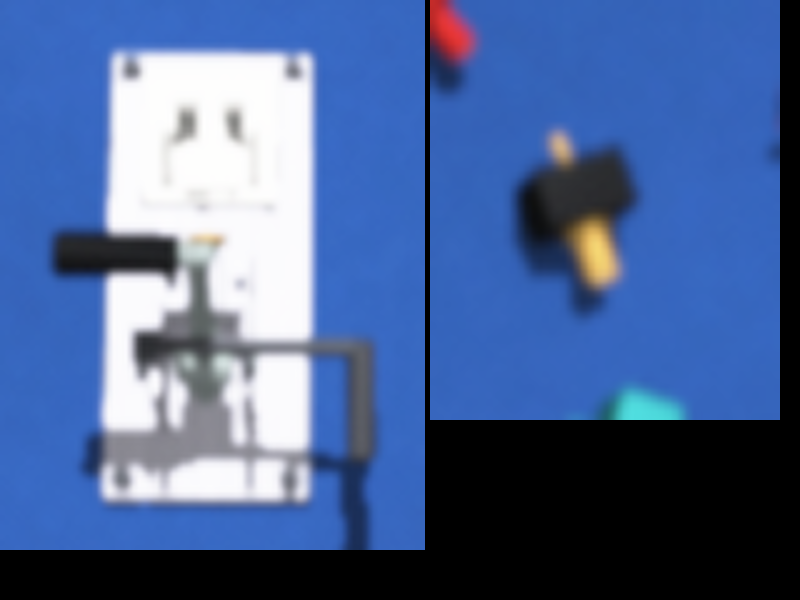

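The crop shows the jack's tail at (560,145) and its barrel tip at (603,280), so its yaw is about +20°. The fixture base corners are at (112,55), (313,53), (310,502) and (101,500). Next I'll take closer wrist views of both.

```bash
python3 - <<'E'
from h import *
t=pickle.load(open('top0.pkl','rb'))
P=np.array([onz(t,(u/5+225-.4,v/5+160-.4),.012) for u,v in((112,55),(313,53),(310,502),(101,500))])
print(P.round(4),P.mean(0)); y=np.degrees(np.arctan2(*(P[0]+P[1]-P[2]-P[3])[[1,0]]));print('yaw',y)
ims=[]
r.reach([.60,.03,.45],[180,0,float(y)]);a=snap('wrist','w_fix')
r.reach([.50,-.29,.35],[180,0,20]);b=snap('wrist','w_jack')
for d in(a,b): print((-d['R'].T@d['t']).round(3)); print(d['R'].round(2).tolist())
cv2.imwrite('pics/wf.png',cv2.resize(a['frame'][...,::-1],(800,600)))
cv2.imwrite('pics/wj.png',b['frame'][...,::-1]); print(r.sense()['clock'])
E
```

```text
[[ 0.7221  0.0979  0.012 ]
 [ 0.729  -0.0141  0.012 ]
 [ 0.4765 -0.0247  0.012 ]
 [ 0.4719  0.0871  0.012 ]] [0.59989017 0.03656071 0.012     ]
yaw 2.4339285763385674
[0.678 0.033 0.43 ]
[[0.04, -1.0, 0.0], [-0.96, -0.04, 0.28], [-0.28, -0.01, -0.96]]
[ 0.574 -0.263  0.331]
[[0.34, -0.94, 0.0], [-0.9, -0.33, 0.28], [-0.26, -0.1, -0.96]]
3.9333
```

View pics/wf.png

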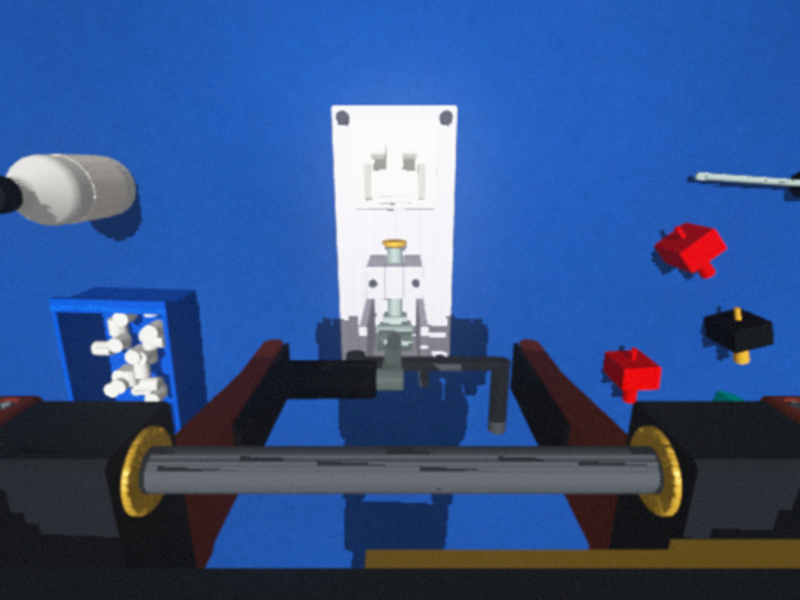

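View pics/wj.png

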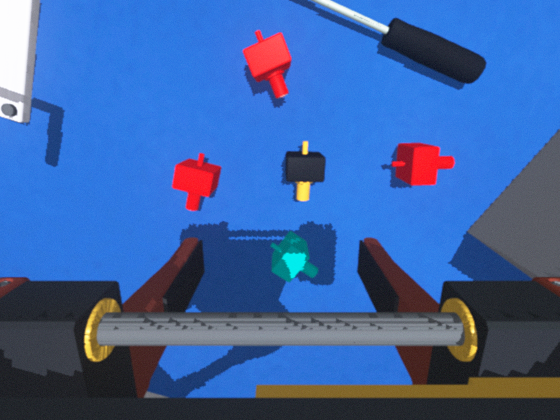

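In the fixture view the base's far corners are at (332,106) and (457,106), the nest pocket is around (395,185) and the contact is at (395,244). In the jack view the black block is at (305,167), with its barrel tip at (303,196) and tail at (305,148). So its yaw is about 20°.

```bash
python3 - <<'E'
from h import *
b=pickle.load(open('w_jack.pkl','rb'));a=pickle.load(open('w_fix.pkl','rb'))
H,S,V=hsv(b)
q=max(blobs(roi(V<45,270,340,130,200)*1),key=lambda x:x[0][4]);print('black',q[0],q[1])
rc=cv2.minAreaRect(np.argwhere(q[2])[:,::-1].astype(np.float32));print(rc)
for z in(.044,.022): print(z,onz(b,rc[0],z).round(4))
P=np.array([onz(b,p,.044) for p in cv2.boxPoints(rc)]);print(P.round(4))
bb=blobs(roi((H>10)&(H<32)&(S>90)&(V>80),270,340,130,215),6)
for q in bb:print('brass',q[0],q[1],onz(b,q[1],.024).round(4))
d=onz(b,bb[0][1],.024)-onz(b,bb[-1][1],.024);print('yaw',np.degrees(np.arctan2(d[1],d[0])))
# fixture: base edges
H,S,V=hsv(a)
m=roi((S<90)&(V>130),215,340,60,300)
L=[];Rr=[]
for v in range(82,215):
    x=np.nonzero(m[v])[0]
    if len(x)>60: L.append((x[0]-.5,v));Rr.append((x[-1]+.5,v))
T=[(u,np.nonzero(m[:,u])[0][0]-.5) for u in range(245,310)]
ln=lambda pts:np.array([onz(a,p,.012) for p in pts])
fl=lambda Q:cv2.fitLine(Q[:,:2].astype(np.float32),cv2.DIST_HUBER,0,.001,.001).ravel()
l,rr,tt=fl(ln(L)),fl(ln(Rr)),fl(ln(T))
for k in(l,rr,tt):print(k.round(4),np.degrees(np.arctan(k[1]/k[0])))
q=max(blobs(roi((H>10)&(H<32)&(S>90)&(V>80),250,305,160,185),4),key=lambda x:x[0][4]);print('contact',q[0],q[1],onz(a,q[1],.042),onz(a,q[1],.053))
o=a['frame'][65:185,225:330,::-1];cv2.imwrite('pics/nest.png',cv2.resize(np.clip((o.astype(float)/255)**2.2*255,0,255).astype(np.uint8),None,fx=5,fy=5,interpolation=cv2.INTER_CUBIC))
E
```

```text
Traceback (most recent call last):
ValueError: max() iterable argument is empty
```

```bash
cat > m.py <<'E'
from h import *
b=pickle.load(open('w_jack.pkl','rb'));a=pickle.load(open('w_fix.pkl','rb'))
H,S,V=hsv(b)
print('V',V[160:175:5,295:320:5].tolist(),S[165,305])
q=max(blobs(roi(V<80,270,340,130,200)),key=lambda x:x[0][4]);print('black',q[0],q[1])
rc=cv2.minAreaRect(np.argwhere(q[2])[:,::-1].astype(np.float32));print(rc)
for z in(.044,.022): print(z,onz(b,rc[0],z).round(4))
P=np.array([onz(b,p,.044) for p in cv2.boxPoints(rc)]);print(P.round(4))
bb=blobs(roi((H>10)&(H<32)&(S>90)&(V>80),270,340,130,215),6)
for q in bb:print('brass',q[0],q[1],onz(b,q[1],.024).round(4))
d=onz(b,bb[0][1],.024)-onz(b,bb[-1][1],.024);print('yaw',np.degrees(np.arctan2(d[1],d[0])))
H,S,V=hsv(a)
m=roi((S<90)&(V>130),215,340,60,300)
L=[];Rr=[]
for v in range(82,215):
    x=np.nonzero(m[v])[0]
    if len(x)>60: L.append((x[0]-.5,v));Rr.append((x[-1]+.5,v))
T=[(u,np.nonzero(m[:,u])[0][0]-.5) for u in range(245,310)]
ln=lambda pts:np.array([onz(a,p,.012) for p in pts])
fl=lambda Q:cv2.fitLine(Q[:,:2].astype(np.float32),cv2.DIST_HUBER,0,.001,.001).ravel()
l,rr,tt=fl(ln(L)),fl(ln(Rr)),fl(ln(T))
for k in(l,rr,tt):print(k.round(4),np.degrees(np.arctan(k[1]/k[0])))
for q in blobs(roi((H>10)&(H<32)&(S>90)&(V>80),250,305,160,185),4):print('contact',q[0],q[1],onz(a,q[1],.042),onz(a,q[1],.053))
o=a['frame'][65:185,225:330,::-1];cv2.imwrite('pics/nest.png',cv2.resize(np.clip((o.astype(float)/255)**2.2*255,0,255).astype(np.uint8),None,fx=5,fy=5,interpolation=cv2.INTER_CUBIC))
E
python3 m.py
```

```text
V [[77, 72, 67, 68, 66], [72, 70, 64, 67, 67], [66, 63, 64, 63, 65]] 64
black [ 286  151   38   31 1063] [304.144873   166.55409219]
((304.5, 166.0), (30.0, 37.0), 90.0)
0.044 [ 0.5383 -0.2994  0.044 ]
0.022 [ 0.5356 -0.3022  0.022 ]
[[ 0.5453 -0.2787  0.044 ]
 [ 0.5569 -0.3103  0.044 ]
 [ 0.5311 -0.3208  0.044 ]
 [ 0.5193 -0.2883  0.044 ]]
brass [302 141   6  14  69] [304.57971014 148.17391304] [ 0.5521 -0.2958  0.024 ]
brass [296 181  16  20 240] [302.7    190.0125] [ 0.5126 -0.3091  0.024 ]
yaw 18.657153739559252
[0.9991 0.0421 0.6304 0.0919] 2.4126835
[ 0.9991  0.0423  0.6349 -0.0184] 2.4264057
[ 0.0412 -0.9991  0.7257  0.0397] -87.6361
contact [268 168  16   5  72] [275.69444444 169.95833333] [0.61035745 0.03566666 0.042     ] [0.61227745 0.03558414 0.053     ]
```

View pics/nest.png

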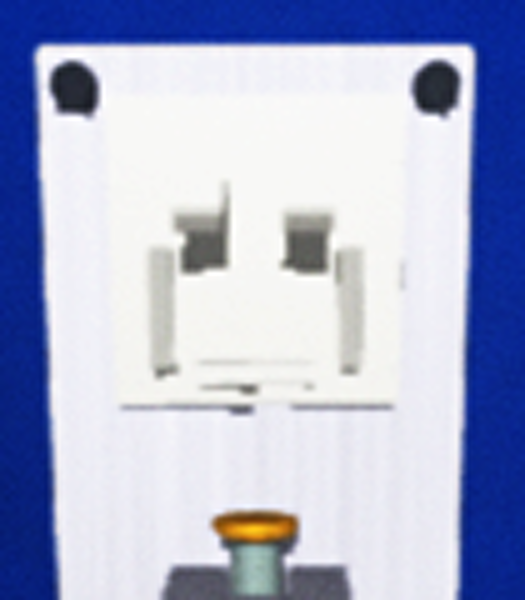

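The nest crop shows the bases of the backstop prongs at v≈268, u 182–328. The lip's inner line is at v≈362, the guides' inner faces are at u≈175 and 337, and the contact is at (255,525).

```bash
python3 - <<'E'
from h import *
a=pickle.load(open('w_fix.pkl','rb'));yw=np.radians(2.42);e=np.array([np.cos(yw),np.sin(yw)]);n=np.array([-e[1],e[0]])
E0=np.array([.7257,.0407])
def f(u,v,z):
    p=onz(a,(u/5+225-.4,v/5+65-.4),z)[:2]-E0; return (p@e*1e3).round(1),(p@n*1e3).round(1)
print('prong base L',f(182,268,.018),'R',f(328,268,.018),'inner',f(228,268,.018),f(287,268,.018))
print('prong top rear',f(175,213,.052),f(333,213,.052))
print('lip',f(255,362,.018),f(255,362,.023),'outer',f(255,387,.023),'blockend',f(255,407,.012))
print('guides in',f(175,310,.018),f(337,310,.018),'out',f(150,310,.026),f(362,310,.026))
print('guide ends',f(160,247,.026),f(160,370,.026),f(160,370,.018))
print('contact rim top',f(255,513,.053),'bottom face',f(255,513,.042))
E
```

```text
prong base L (np.float64(-53.3), np.float64(18.5)) R (np.float64(-53.4), np.float64(-18.6)) inner (np.float64(-53.4), np.float64(6.8)) (np.float64(-53.4), np.float64(-8.2))
prong top rear (np.float64(-40.7), np.float64(17.9)) (np.float64(-40.7), np.float64(-18.6))
lip (np.float64(-76.7), np.float64(0.1)) (np.float64(-76.4), np.float64(0.0)) outer (np.float64(-82.7), np.float64(0.1)) blockend (np.float64(-88.8), np.float64(0.2))
guides in (np.float64(-63.7), np.float64(20.5)) (np.float64(-63.7), np.float64(-20.9)) out (np.float64(-63.4), np.float64(26.2)) (np.float64(-63.4), np.float64(-26.9))
guide ends (np.float64(-48.2), np.float64(23.4)) (np.float64(-78.1), np.float64(24.1)) (np.float64(-78.7), np.float64(24.7))
contact rim top (np.float64(-110.2), np.float64(-0.2)) bottom face (np.float64(-112.0), np.float64(-0.1))
```

```bash
cat >> h.py <<'E'
YAW=2.42;_y=np.radians(YAW);ex=np.array([np.cos(_y),np.sin(_y),0]);ey=np.array([-ex[1],ex[0],0])
NEST=np.array([.7257,.0407,0])-.0602*ex-.0001*ey   # bench level under nest
def loc(p): d=np.asarray(p)-NEST; return np.array([d@ex,d@ey,d[2]])   # fixture axes about nest
def wld(x,y,z): return NEST+x*ex+y*ey+np.array([0,0,z])
G=.163
E
python3 - <<'E'
from h import *
t=pickle.load(open('top0.pkl','rb'));s=pickle.load(open('side0.pkl','rb'));w=pickle.load(open('w_fix.pkl','rb'))
print('nest',NEST)
H,S,V=hsv(t)
q=max(blobs(roi(V<70,230,262,200,222)),key=lambda x:x[0][4]);print('handle',q[0],q[1],(loc(onz(t,q[1],.203))*1e3).round(1))
for nm,uv in(('pin corner',(360,345)),('pin end',(360,458)),('catch hinge end',(150,348))):
    p=np.array(uv)/5+[225,160]-.4;print(nm,(loc(onz(t,p,.125))*1e3).round(1))
p=np.array([330,380])*.7;print('wrist handle',(loc(onz(w,p,.203))*1e3).round(1))
print('wrist pin end',(loc(onz(w,np.array([497,430])*.7,.125))*1e3).round(1),'corner',(loc(onz(w,np.array([500,360])*.7,.125))*1e3).round(1))
H,S,V=hsv(s)
for q in blobs(roi(V<70,240,300,165,260),8):print('side dark',q[0],q[1])
print('side pred handle',proj(s,wld(-.06,.038,.203)))
# pick
J=np.array([.5352,-.3008,0]);jy=19.3
r.reach(J+[0,0,.13+G],[180,0,jy])
r.servo_line(J+[0,0,.031+G],speed=.12)
st=r.sense();print(st['tcp_pos'],st['contact_force'].round(1) if hasattr(st['contact_force'],'round') else st['contact_force'])
r.grab(25);st=r.sense();print(st['opening'],st['gripper_force'],st['contact_force'])
r.servo_line(J+[0,0,.15+G],speed=.15)
st=r.sense();print(st['clock'],st['opening'],st['contact_force'])
d=snap('wrist','w_held');cv2.imwrite('pics/held.png',d['frame'][...,::-1])
E
```

```text
nest [0.66555791 0.03805818 0.        ]
handle [236 207  24   7 148] [247.33108108 210.33783784] [-103.6   40.7  203. ]
pin corner [-129.9  -78.2  125. ]
pin end [-187.   -78.2  125. ]
catch hinge end [-132.3   26.7  125. ]
wrist handle [-104.9   33.8  203. ]
wrist pin end [-188.5  -81.2  125. ] corner [-128.9  -79.8  125. ]
side dark [264 174  14  19 126] [269.65873016 181.9047619 ]
side dark [257 209   9   9  32] [261.96875 212.21875]
side dark [264 241   8   2   8] [267.5 241.5]
side pred handle [286.89664676 178.72740747]
[ 0.53549484 -0.30103192  0.19531434] [ 0.1 -0.1 -0.2]
0.03549940135826998 24.999545216560364 [-0.67453261 -0.15626953  0.06210401]
7.075 0.03602691236642966 [ 0.21546877 -0.6499428  -0.84027311]
```

View pics/held.png

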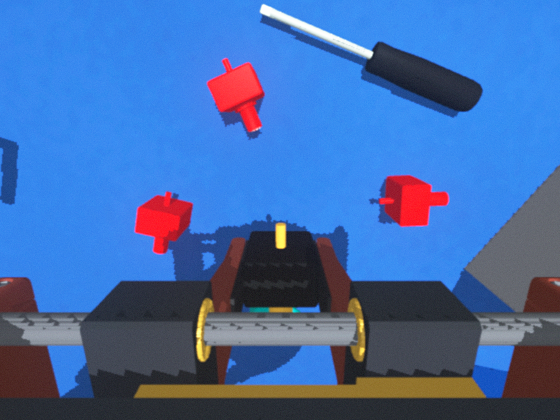

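The jack hangs straight between the pads. Its rear top edge is at (280,232), and the opening reads 36 mm. I'll work out its offset in the hand and place it.

```bash
python3 - <<'E'
from h import *
d=pickle.load(open('w_held.pkl','rb'));st=r.sense();p=st['tcp_pos'];yw=np.radians(st['orientation'][2])
H,S,V=hsv(d);x=onz(d,(280,232.),p[2]-.1513)-p
dx=x@[np.cos(yw),np.sin(yw),0];dy=x@[-np.sin(yw),np.cos(yw),0];print('rear edge in tool x (expect .012)',dx,dy)
off=dx-.012
if abs(off)>.004: off=0
tgt=wld(-off-0.0,0,0);h=.0323+G
r.servo_line(p+[0,0,.06],speed=.2)
r.reach(tgt+[0,0,.16+h],[180,0,YAW])
r.servo_line(tgt+[0,0,.060+h],speed=.15)
e=r.sense();print(e['tcp_pos']-tgt-[0,0,h],e['contact_force'],e['clock'])
cs=snap('side','s_pre')['frame'][190:290,220:360,::-1];cv2.imwrite('pics/pre.png',cv2.resize(cs,None,fx=5,fy=5,interpolation=cv2.INTER_CUBIC))
E
```

```text
rear edge in tool x (expect .012) 0.026869964712093956 0.00043062690354746816
[ 0.0002786  -0.00029791  0.061354  ] [ 0.90143517  0.04093143 -0.23424646] 9.7417
```

View pics/pre.png

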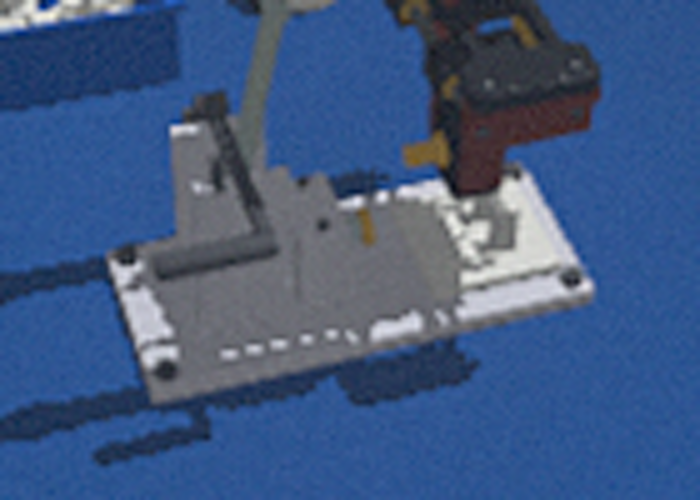

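The side view shows the jack above the nest with its barrel towards the plunger and the tip at (407,153). The rear-edge pixel was really the lower edge of the face, so I'll check the offset with the barrel tip instead.

```bash
python3 - <<'E'
from h import *
s=pickle.load(open('s_pre.pkl','rb'));w=pickle.load(open('w_held.pkl','rb'))
for v in(143,153,163):
    c,k=ray(s,220+407/5-.4,190+v/5-.4);a=loc(c);b=np.array([k@ex,k@ey,k[2]]);print((a-b*a[1]/b[1])*1e3)
st=r.sense();p=st['tcp_pos'];print('tcp loc',loc(p)*1e3)
# contact face & nest backstop refs in same view, for consistency
c,k=ray(s,220+373/5-.4,190+226/5-.4);a=loc(c);b=np.array([k@ex,k@ey,k[2]]);print('contact centre face?',(a-b*a[1]/b[1])*1e3)
# bottom edge of +x face and upper edges in wrist column profile
V=hsv(w)[2];print(V[225:285:2,300].tolist())
E
```

```text
[-32.14023018   0.          94.01626753]
[-31.93183389   0.          86.83459226]
[-31.72164418   0.          79.59111308]
tcp loc [ 3.78697106e-01 -1.97271721e-01  2.57252774e+02]
contact centre face? [-50.20936023   0.          38.13321819]
[242, 172, 147, 79, 44, 48, 45, 43, 47, 44, 39, 47, 40, 37, 40, 41, 40, 43, 42, 48, 45, 33, 32, 34, 31, 28, 34, 40, 36, 50]
```

```bash
python3 - <<'E'
from h import *
h=.0323+G;tgt=wld(-.0005,0,0)
for z in(.035,.027,.022,.0195,.0175):
    r.servo_line(tgt+[0,0,z+h],speed=.05);e=r.sense();print(z,(loc(e['tcp_pos'])*1e3).round(1),np.round(e['contact_force'],1))
    if e['contact_force'][2]>8:break
r.let_go();r.wait(.2)
e=r.sense();print(np.round(e['contact_force'],1),e['clock'])
r.servo_line(e['tcp_pos']+[0,0,.12],speed=.15)
d=snap('wrist','w_pl');s=snap('side','s_pl')
a=cv2.resize(s['frame'][190:290,240:360,::-1],None,fx=4,fy=4,interpolation=cv2.INTER_CUBIC)
b=d['frame'][60:320,130:430,::-1];o=np.zeros((400,790,3),np.uint8);o[:,:480]=a;o[:260,485:785]=b;cv2.imwrite('pics/placed.png',o)
E
```

```text
0.035 [ -0.5   0.  230.1] [-0.3 -0.2 -1.3]
0.027 [ -0.6   0.  221.7] [-0.   0.2 -0.7]
0.022 [ -0.6  -0.  216.8] [-0.5 -0.1 -0.6]
0.0195 [ -0.6   0.  214.6] [ 0.3  0.2 -0.5]
0.0175 [ -0.5   0.  212.6] [-0.1 -0.4 -1.3]
[-0.5  0.   0.5] 12.625
```

View pics/placed.png

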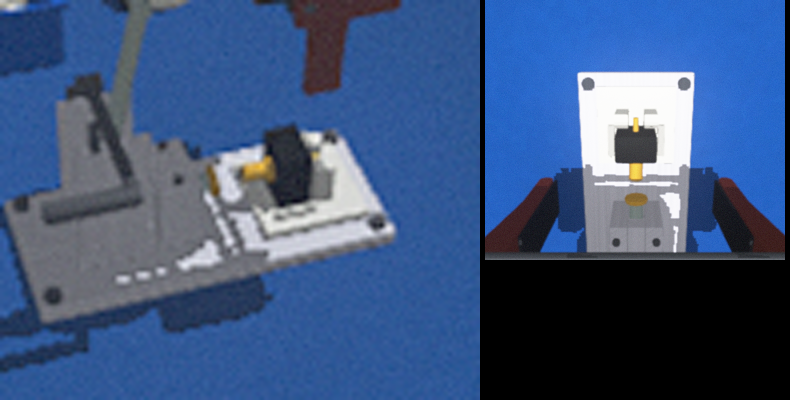

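The side and wrist views show the jack upright in the nest, barrel in line with the contact at (636,200) and tail between the prongs at (635,123). Next is the catch.

```bash
python3 - <<'E'
from h import *
X=-.175;dz=.010
pin=lambda v:wld(X,.028-.108*np.cos(v)-.0015*(v<.01),.125+.108*np.sin(v)+dz+G)
r.servo_line(r.sense()['tcp_pos']+[0,0,.09],speed=.25)
r.reach(pin(0)+[0,0,.16],[180,0,YAW])
r.servo_line(pin(0)+[0,0,.03],speed=.2)
r.servo_line(pin(0),speed=.08)
e=r.sense();print((loc(e['tcp_pos'])*1e3).round(1),np.round(e['contact_force'],1))
r.grab(10);e=r.sense();print('open',e['opening'],np.round(e['contact_force'],1))
if .010<e['opening']<.018:
    for v in np.arange(.2,2.41,.2):
        r.servo_line(pin(v),speed=.12);e=r.sense();print(round(v,1),round(e['opening'],4),np.round(e['contact_force'],1))
        if e['opening']<.01:print('LOST');break
print(e['clock'])
E
```

```text
[-175.1  -81.5  297.5] [-0.1  0.3  0.1]
open 0.014208651889820439 [-0.4  5.3 -0.3]
0.2 0.0136 [-0.3 -1.1 -0.8]
0.4 0.0135 [-0.1 -7.   3.1]
0.6 0.0139 [ -2.5 -10.6   5.3]
0.8 0.0136 [ -3.5 -11.8  10.5]
1.0 0.0136 [-2.9 -7.  11.1]
1.2 0.0136 [-1.8 -3.3  7.9]
1.4 0.0138 [-0.2 -1.2  7.3]
1.6 0.0136 [1.9 1.  4.9]
1.8 0.0137 [3.6 0.7 1.2]
2.0 0.0134 [ 2.2 -0.8 -2.6]
2.2 0.0132 [ 2.8  0.4 -2.7]
2.4 0.0136 [ 3.3 -0.2 -1.9]
21.425
```

```bash
python3 - <<'E'
from h import *
r.let_go();r.wait(.3);p=r.sense()['tcp_pos'];r.servo_line(p+[0,0,.09],speed=.2)
hd=lambda v:wld(-.130-.130*np.sin(v-.2),.042,.076+.130*np.cos(v-.2)+.003+G)
q0=np.array(r.sense()['joints']);best=None
for y in(YAW+90,YAW-90):
    q=[r.inverse_kinematics(hd(v),[180,0,y]) for v in(0,.5,1.)];print(y,[None if k is None else np.round(k,0).tolist() for k in q])
    if all(k is not None for k in q):
        c=max(np.abs(np.array(k)[5]) for k in q)
        if best is None or c<best[0]:best=(c,y)
y=best[1]
r.reach(hd(0)+[0,0,.09],[180,0,y])
s=snap('side','s_c');w=snap('wrist','w_c')
a=cv2.resize(s['frame'][130:290,220:360,::-1],None,fx=2.5,fy=2.5,interpolation=cv2.INTER_CUBIC)
b=cv2.resize(w['frame'][...,::-1],(430,322));o=np.zeros((400,790,3),np.uint8);o[:,:350]=a;o[:322,355:785]=b;cv2.imwrite('pics/catch.png',o)
print(y,r.sense()['clock'])
E
```

```text
92.42 [[4.0, -0.0, 80.0, -0.0, 101.0, 2.0], [4.0, -10.0, 90.0, -0.0, 101.0, 2.0], [5.0, -19.0, 100.0, -0.0, 99.0, 2.0]]
-87.58 [None, None, None]
92.42 25.1417
```

View pics/catch.png

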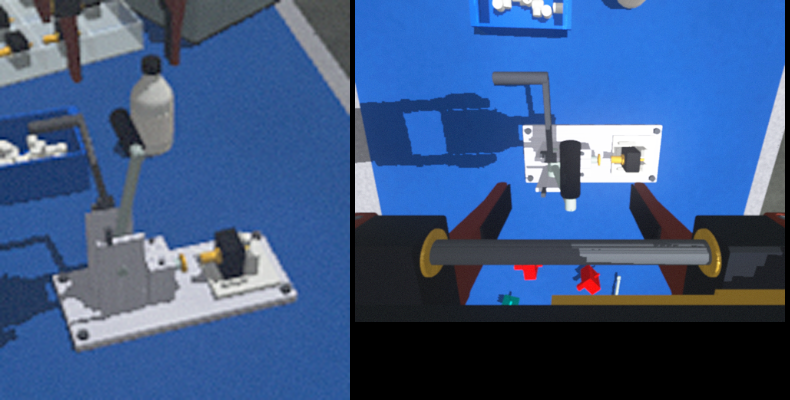

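The catch is fully over on the +y side, with its pin at (55,125) in the side crop and (520,78) in the wrist view. The jack is still seated. Now I'll pull the lever.

```bash
python3 - <<'E'
from h import *
hd=lambda v:wld(-.130-.130*np.sin(v-.2),.042,.076+.130*np.cos(v-.2)+.003+G)
r.servo_line(hd(0),speed=.1);e=r.sense();print((loc(e['tcp_pos'])*1e3).round(1),np.round(e['contact_force'],1))
r.grab(20);e=r.sense();print('open',e['opening'],np.round(e['contact_force'],1))
if .018<e['opening']<.026:
    for v in [.1,.2,.3,.4,.5,.6,.7,.8,.87,.93,.97,1.0,1.015]:
        r.servo_line(hd(v),speed=.08);e=r.sense();print(v,round(e['opening'],4),np.round(e['contact_force'],1),(loc(e['tcp_pos'])*1e3).round(1))
        if np.linalg.norm(e['contact_force'])>45:print('STOP');break
s=snap('side','s_l');w=snap('wrist','w_l')
a=cv2.resize(s['frame'][130:290,200:360,::-1],None,fx=2.5,fy=2.5,interpolation=cv2.INTER_CUBIC)
b=cv2.resize(w['frame'][:260,:,::-1],(390,181));c=cv2.resize(s['frame'][215:265,270:335,::-1],(390,218),interpolation=cv2.INTER_CUBIC)
o=np.zeros((400,790,3),np.uint8);o[:,:400]=a;o[:181,400:]=b;o[182:,400:]=c;cv2.imwrite('pics/lever.png',o)
print(e['clock'])
E
```

```text
[-104.1   42.   370.4] [ 0.4  0.6 -0.4]
open 0.02135609758615167 [-3.9 -0.9  0.4]
0.1 0.0216 [3.1 0.2 2.3] [-116.8   42.   372.1]
0.2 0.0216 [3.8 1.2 5.8] [-129.7   42.1  373.1]
0.3 0.0215 [3.7 0.7 6.8] [-142.7   42.1  372.5]
0.4 0.0213 [2.4 1.4 6.4] [-155.6   42.2  370.3]
0.5 0.0212 [2.4 2.4 6.1] [-168.3   42.2  366.7]
0.6 0.0213 [2.1 1.2 5.1] [-180.4   42.2  362. ]
0.7 0.0213 [2.7 3.4 3.9] [-192.1   42.2  356.2]
0.8 0.0216 [3.4 3.5 3. ] [-203.2   42.1  349.2]
0.87 0.0212 [4.2 2.8 4.2] [-210.3   42.1  344.1]
0.93 0.0214 [5.3 3.2 3.9] [-216.2   42.1  339.1]
0.97 0.0213 [6.2 4.2 5.1] [-219.8   42.   336. ]
1.0 0.0215 [6.  2.6 5. ] [-222.5   42.   333.4]
1.015 0.0215 [7.2 3.1 4.9] [-223.7   42.   332.1]
30.9583
```

View pics/lever.png

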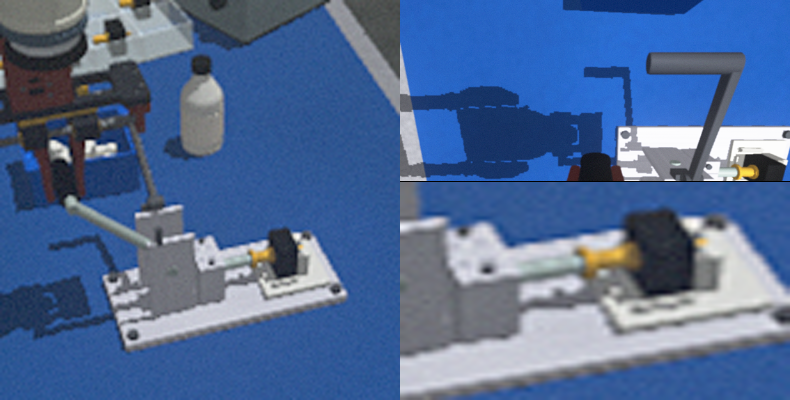

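The plunger is pressed against the barrel and the jack sits against its backstop. The force hasn't jumped yet, so I'll pull on until the hard stop shows.

```bash
python3 - <<'E'
from h import *
hd=lambda v:wld(-.130-.130*np.sin(v-.2),.042,.076+.130*np.cos(v-.2)+.003+G)
for v in np.arange(1.025,1.10,.01):
    r.servo_line(hd(v),speed=.03);r.wait(.15);e=r.sense();f=np.array(e['contact_force']);ft=f@(ex*np.cos(v-.2)+[0,0,np.sin(v-.2)])
    print(round(v,3),round(e['opening'],4),f.round(1),round(ft,1),(loc(e['tcp_pos'])*1e3).round(1))
    if ft>22:break
r.wait(.5);e=r.sense();print(np.round(e['contact_force'],1),(loc(e['tcp_pos'])*1e3).round(1),e['clock'])
E
```

```text
1.025 0.0214 [7.8 3.3 5.6] 9.5 [-224.5   42.   331.4]
1.035 0.0216 [10.   3.5  8.2] 12.9 [-225.    42.   331.4]
1.045 0.0216 [12.1  3.4  9.6] 15.3 [-225.5   42.   331.3]
1.055 0.0212 [14.3  2.6 12. ] 18.5 [-226.    42.   331.3]
1.065 0.022 [16.3  4.  15.7] 22.6 [-226.5   42.   331.2]
[16.2  3.6 13.6] [-226.5   42.   331.2] 33.5583
```

The pull is rising linearly with no further drop in the grip, so the lever is on its stop, and the hold is steady.

```bash
python3 -c "
from station import r
print(r.hand_in())"
```

```text
the job is handed in; nothing more can be done
None
```

I handed the job in at about 34 s: the jack is in the nest, the catch is fully open, and the gripper still holds the lever at its stop with the plunger pressing on the jack. I haven't seen a verdict.

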